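# Anchor an extending pot stand, then set and clamp its sliding leg

## Task

Get the extending pot stand on the worktop ready: first press its suction pedal fully down to the stop for a moment, then draw the spring-loaded sliding leg out until its pointer lines up with the marker on the scale. Keep the leg held there and squeeze the cam lever fully shut against the leg with the fingers, shutting it only at the mark, and finish while still holding leg and shut lever in that squeeze (do not let go), with the things standing around undisturbed.

Things in the scene. Friction and masses are not known exactly. Their poses are not given: they have to be found in the camera images.
- stand: Fixed low pot stand of dark steel, body 130 (x) x 84 (y) x 37 mm high, four cross bars on top; origin under the body's middle on the worktop. +x is the way the leg slides out (black mouth ends at x = 72 mm); pedal at the -x end; aluminium scale rail (8 mm high, y -86 to -106, x 40 to 238) along the -y side; cam lever on the +y side.
- pedal (a joint): Hinged spring pedal at the -x end, a steel plate 62 x 46 x 5 mm with dark ribs, hinge line along stand y at x = -70, z = 24 mm. 0 = at rest (sloping up 0.35 rad outward), 0.35 = down at the stop (level, top at z = 26.5 mm). Springs back when let go; about 8 N at the pad holds it at the stop.
- pedal_pad (a point): Point to press on the pedal's upper face, 48 mm from the hinge; at rest 43 mm above the worktop, at the stop 26.5 mm. Moves with the pedal.
- leg (a joint): How far the leg is drawn out along stand +x, m: 0 = fully in (start, its spring pulls it there), 0.09 = limit. Takes 4 N at 0 to 8 N at 0.09; runs back when let go, even with the lever shut, so it must be held. It also has sprung side play of 6 mm either way along stand y (0.9 N per mm), so it centres itself between closing fingers.
- pointer_tip (a point): End of the thin pointer on the leg's crossbar, 14 mm above the worktop, at stand x = 146 mm + joint leg (the crossbar's middle), y = -85 mm. Crossbar: upright, 12 mm thick in x (15 mm at the rubber ends beyond y = +-49), y -62 to 62, z 4 to 50 mm. Fingers straddling the leg can push its inner face, 6 mm on the stand side of this point, outward.
- marker: Small black saddle with an upright steel fin (3 mm thick, top z = 23 mm) clipped fixed on the scale rail; origin in the middle of the fin, at worktop height, axes parallel to the stand's. The leg is at its mark when pointer_tip has x = 0 in this frame. The leg must be drawn out 38 to 72 mm for that; varies.
- grip_point (a point): Middle of the squeeze on the leg, 19 mm on the stand side of the crossbar's middle (13 mm from its inner face), 34 mm above the worktop; moves with the leg. Fingers come from above, closing along stand y: one on the cheek, one on the paddle. The open lever's tip reaches at most 30 mm to +y of here; shut, the squeeze is 28 mm wide. Leg in: 65 mm clear in x between mouth and crossbar.
- cheek: Flat fixed steel plate on the leg's -y side, 46 x 5 x 38 mm, origin at its centre, outer face 14 mm from the leg's middle; z 12 to 50 mm.
- lever (a joint): Cam lever on the leg's +y side, vertical pivot 52 mm on the stand side of the crossbar's middle, swings outward. 0 = shut (paddle parallel to the leg), starts open at 0.28 to 0.38 rad and stays where left by friction (about 1.2 N at its tip).
- paddle: Steel paddle of the cam lever, 42 x 6 x 34 mm, origin at its centre, x along its length to the tip; z 14 to 48 mm. Shut, its outer face is 14 mm from the leg's middle.
- lever_tip (a point): Middle of the paddle's free end, 44 mm from the pivot, near the crossbar; moves with the lever.
- orange_pot: Loose orange pot 113 x 113 x 122 mm, origin under its middle. Bystander.
- espresso_cup: Loose white cup 63 x 88 x 51 mm, origin under its middle. Bystander.
- matchbox: Loose matchbox 37 x 56 x 15 mm, origin under its middle. Bystander.
- spice_jar: Loose glass spice jar 41 x 41 x 105 mm, origin under its middle. Bystander.

How it is judged (in metres and radians):
On the way, in this order (a step that is already met when the one before it is completed fails the run):
1. the suction pedal is pressed down to its stop (within 0.03 rad) (value of joint pedal above 0.32 rad), for 0.2 s.
2. the leg is drawn out to the marker (within 5 mm), the lever still open (x of pointer_tip in the frame of marker between -0.005 and 0.005 m and value of joint lever above 0.2 rad), for 0.2 s.
3. with the leg still at the marker the fingers squeeze the lever shut against the leg (x of pointer_tip in the frame of marker between -0.005 and 0.005 m and value of joint lever below 0.07 rad and contact force between the fingers and cheek above 1 N and contact force between the fingers and paddle above 1 N), for 0.3 s.
At the end, for the whole second after the job is handed in: The pointer is within 5 mm of the marker along the slide, the cam lever is shut within 0.07 rad, the leg is still, and the fingers press on both the cheek and the lever paddle with more than 1 N (all of step 3 and velocity of joint leg between -0.01 and 0.01 m/s); the arm keeps its last pose, push and grip.
It fails at once if the lever is shut (below 0.1 rad) while the leg is more than 10 mm from its mark (value of joint lever below 0.1 rad and (x of pointer_tip in the frame of marker below -0.01 m or x of pointer_tip in the frame of marker above 0.01 m)).
It fails at once if a bystander (pot, cup, matchbox, jar) is shifted by more than 30 mm (distance of any of orange_pot, espresso_cup, matchbox, spice_jar from where it was at the start of the episode above 0.03 m).
It also fails if it takes over 43 s, if anything falls off the work surface, if the arm or the gripper's body presses on something with over 40 N, if the wrist force passes 120 N, or if a joint passes its speed limit or range.

## Robot

A 6-joint arm with a two-finger parallel gripper is mounted at the origin on a cart in front of the work surface, level with it; the furniture and walls round the work are solid. World frame = base frame: x ahead of the robot, y to its left, z up, the work surface at z = 0. Lengths are in mm, angles in rad, forces in N, time in s.
With the tool pointing down it reaches from about 250 to 850 mm from the base axis. Payload 12.5 kg.
Tool frame: the origin (TCP) lies between the finger pads; the fingertips stand robot.nose_length ahead of it and the grasp point (between the pads) lies 2 mm behind it (robot.nose_length is the distance from the TCP to the fingertips, in mm); z points along the fingers, y is the line along which they close (so a half turn about z gives the same grasp; the last joint's range is limited). The gripper opens to 93 mm and grips with 3 to 60 N. Pads are 15 mm wide; open, the fingers measure 128 mm over their backs; the gripper's body (75 mm by 188 mm) begins 65 mm behind the grasp point.
Start: joints at [-1.252, 0.351, 1.652, -0, 1.139, -0.085], TCP at [216.121, -505.743, 235.633] pointing down, gripper open.
Joint ranges: [-2.75, 2.75], [-0.79, 2.1], [0.01, 2.65], [-1.57, 4.71], [0.07, 3.14], [-2.87, 2.87]. Speed limits (rad/s): [2.22, 2.22, 2.79, 3.14, 3.14, 3.14].

## Interface

Orientations are given as a rotation vector (axis times angle).
In Python, from plant import robot gives the robot as it stands.
- The arm moves only by the tool nudge_tcp, called after ">>>" as name(argument=value, ...), one argument or row to a line, values as JSON. Schema: {"type":"object","properties":{"increments":{"type":"array","items":{"type":"object","properties":{"aperture":{"type":"number"},"dx":{"type":"number"},"dy":{"type":"number"},"dz":{"type":"number"},"spin":{"type":"number"}},"additionalProperties":false,"required":["aperture"]},"minItems":1,"maxItems":8},"clamp_n":{"type":"number"},"only":{"type":"string"},"quiet":{"type":"boolean"},"lines":{"type":"string"}},"required":["increments"],"additionalProperties":false}. increments is a list of rows, 1 to 8 of them, each an object with the fields aperture (the finger opening in mm), dx, dy, dz (the shift in units of 100 mm), spin (a turn about the tool's z in units of 0.1 rad); a field left out counts as zero (the opening has to be given); each row shifts and turns the commanded pose from where the row before left it, along the tool's axes as they then stand; what a row does not reach is not made up. A row lasts 1/10 s, in which the tool goes at most 50 mm and 0.15 rad, less where a joint would pass 70% of its speed; a pose out of reach is approached as far as the arm can. The fingers move at their own pace and stop on an object; clamp_n is the grip in N (left out, the last holds). Time passes only in rows, so rows that do not move let the fingers close. The tool returns the time, the measured TCP pose, the force, the opening and the grip force at its end. only (a regular expression) keeps the lines of the reply that match it, lines (a string "A,B") keeps lines A to B, and quiet returns only ok. Input that does not fit is refused with a message, and nothing moves.
- robot.get_obs(): the state, without advancing time (a new reading comes with each control period).
- robot.grab_frame(name): name is "scene" or "top"; returns the picture (420x560x3 uint8, red, green, blue); there is no depth.
- robot.get_calibration(name): a dict with "K" (3x3 intrinsics, pixels), "dist_coeffs" ([k1, k2, p1, p2, k3] as OpenCV has them; the pictures are not rectified), "extrinsics" (4x4, takes a point from camera to world coordinates). Camera axes: x right, y up, looking along -z (the intrinsics and any distortion apply to the point x, -y, -z); pixel columns grow to the right and rows downward; lengths in mm; the calibration is good to about 2 mm. A picture is of the moment at which its call begins. get_calibration takes no time and is no camera call.
- robot.job_done(): hands the job in; it is judged then, once.
The state is a dict: "t": time; "joint_pos": joint angles; "joint_velocities": joint speeds; "effort": joint torques, N m; "tcp_pos": TCP position; "eef_rot": TCP orientation; "force": force on the tool from outside, world axes, zero at the start; "torque": the same for the moment, N m; "grip_width": finger opening in mm; "finger_force": force on a finger pad.
Only numpy, scipy, OpenCV 4.12 (cv2) and the standard library are available. Lean on these libraries where they do the work, as an engineer would, in place of code of your own. Each camera call takes 0.05 s, during which the arm holds its last target. There are 200 camera calls.

## Working session

There is one attempt and no reset: what is moved stays moved. The work goes in short steps, Python scripts to look and compute and a tool call to move; the robot and the scene stay as the last step left them, time stands still between calls to the robot, and variables do not carry over. Pictures are saved under pics/ and viewed, at most 10 in all, crops included, and the job is handed in when it is done.

```bash
ls; mkdir -p pics
```

Run:
```python
from plant import robot
import cv2
print(robot.nose_length); o=robot.get_obs(); print(o['t'],o['tcp_pos'],o['eef_rot'],o['grip_width'])
for n in('scene','top'):
    f=robot.grab_frame(n); cv2.imwrite(f'pics/{n}0.png',cv2.cvtColor(f,cv2.COLOR_RGB2BGR))
    c=robot.get_calibration(n); print(n,c)
```

```text
pics
plant.py
17.0
0.0 [ 216.03097756 -505.44569479  235.10477006] [-3.07663638e+00 -6.29745068e-01  1.98823193e-04] 92.63069635016474
scene {'K': array([[426.0517229 ,   0.        , 278.66941345],
       [  0.        , 426.0517229 , 209.53858809],
       [  0.        ,   0.        ,   1.        ]]), 'dist_coeffs': array([-0.11550274,  0.        ,  0.        ,  0.        ,  0.        ]), 'extrinsics': array([[-8.77025523e-01,  3.16033919e-01, -3.61868477e-01,
         1.30491064e+02],
       [-4.80395904e-01, -5.87479882e-01,  6.51219750e-01,
         6.49996142e+02],
       [-6.78292032e-03,  7.44976476e-01,  6.67056251e-01,
         8.23792920e+02],
       [ 0.00000000e+00,  0.00000000e+00,  0.00000000e+00,
         1.00000000e+00]])}
top {'K': array([[521.19851735,   0.        , 288.16983776],
       [  0.        , 521.19851735, 206.80165965],
       [  0.        ,   0.        ,   1.        ]]), 'dist_coeffs': array([-0.00047733,  0.        ,  0.        ,  0.        ,  0.        ]), 'extrinsics': array([[-2.37013788e-02,  9.84555894e-01, -1.73458745e-01,
         3.61102079e+02],
       [-9.99669070e-01, -2.50762421e-02, -5.73869359e-03,
        -1.11980135e+02],
       [-9.99975808e-03,  1.73265328e-01,  9.84824416e-01,
         1.32557551e+03],
       [ 0.00000000e+00,  0.00000000e+00,  0.00000000e+00,
         1.00000000e+00]])}
```

View pics/scene0.png

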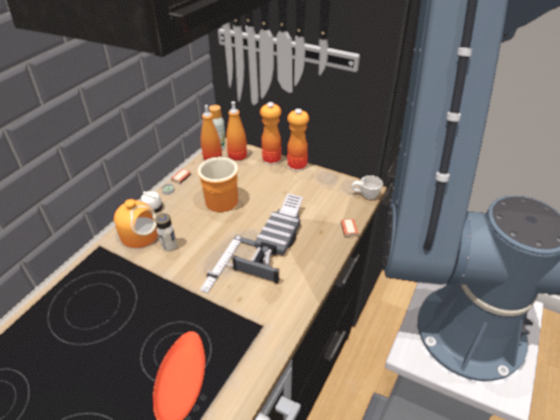

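View pics/top0.png

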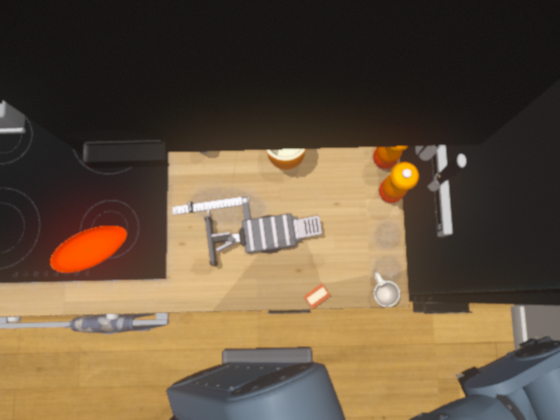

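Both views show the stand: in "top" the body is near (270,232), pedal near (308,227), crossbar near (211,240), rail along (175–245,205), saddle near (208,205). I'll enlarge it.

Run:
```python
import cv2
a=cv2.imread('pics/top0.png')[180:280,165:330]; cv2.imwrite('pics/topc.png',cv2.resize(a,None,fx=4.8,fy=4.8,interpolation=cv2.INTER_CUBIC))
a=cv2.imread('pics/scene0.png')[185:300,190:315]; cv2.imwrite('pics/scenec.png',cv2.resize(a,None,fx=5,fy=5,interpolation=cv2.INTER_CUBIC))
```

```text
(no output)
```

View pics/topc.png

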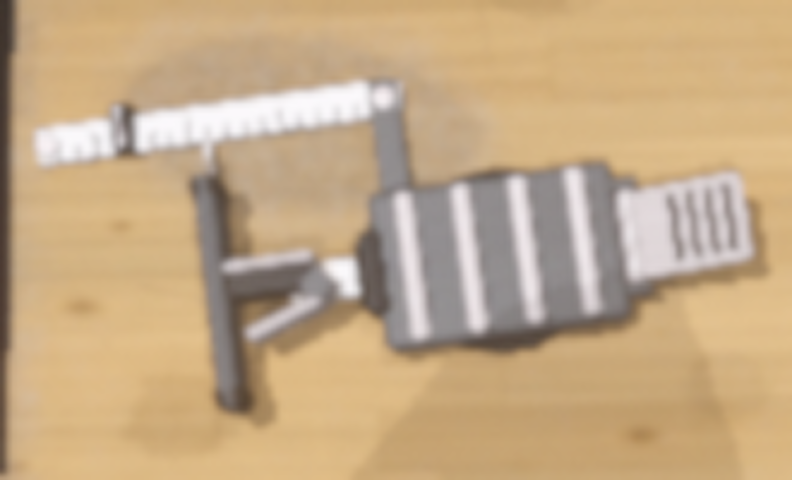

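View pics/scenec.png

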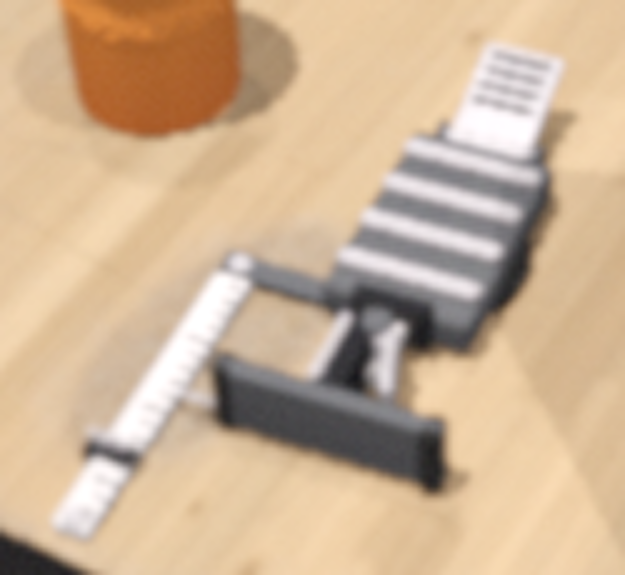

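Crop of top (4.8x): rail ends (38,148)/(400,97), saddle (122,128), crossbar (207,180)–(232,405), body corners (372,192),(608,163),(632,315),(393,347), lever tip (250,335), pedal end (743,172)/(753,260). In the scene crop (5x): saddle (113,447), rail end (75,525)/(237,262), crossbar top edge (222,360)–(440,422).

Create h.py:
```python
import numpy as np, cv2
from plant import robot
def ray(n,uv):
    c=robot.get_calibration(n); E=c['extrinsics']
    p=cv2.undistortPoints(np.float64([[uv]]),c['K'],c['dist_coeffs'])[0,0]
    return E[:3,3],E[:3,:3]@np.array([p[0],-p[1],-1])
def onz(n,uv,z):
    o,d=ray(n,uv); return o+d*(z-o[2])/d[2]
def proj(n,P):
    c=robot.get_calibration(n); E=c['extrinsics']; q=(np.asarray(P,float)-E[:3,3])@E[:3,:3]
    q=q*[1,-1,-1]; return cv2.projectPoints(q.reshape(-1,1,3),np.zeros(3),np.zeros(3),c['K'],c['dist_coeffs'])[0][:,0]
T=lambda u,v:(165+(u+.5)/4.8-.5,180+(v+.5)/4.8-.5)
S=lambda u,v:(190+(u+.5)/5-.5,185+(v+.5)/5-.5)
```

Run:
```python
from h import *
np.set_printoptions(precision=1,suppress=True)
def fit(obs,n):
    L=np.array([o[0] for o in obs],float);W=np.array([o[1] for o in obs])[:,:2]
    l=L-L.mean(0);w=W-W.mean(0)
    th=np.arctan2((l[:,0]*w[:,1]-l[:,1]*w[:,0]).sum(),(l*w).sum())
    R=np.array([[np.cos(th),-np.sin(th)],[np.sin(th),np.cos(th)]]); o=W.mean(0)-R@L.mean(0)
    print(n,'th',round(th,4),'o',o,'res',((W-o)@R-L).round(1).tolist()); return th,o,R
t=[((65,-42),(372,192),37),((-65,-42),(608,163),37),((-65,42),(632,315),37),((65,42),(393,347),37),
 ((238,-106),(36,130),8),((238,-86),(40,167),8),((146,-62),(207,178),50),((146,62),(232,408),50)]
s=[((238,-106),(52,522),8),((238,-86),(93,533),8),((152,-62),(222,360),50),((146,62),(440,420),50),((65,-42),(332,285),37),((-65,-42),(415,137),37),((-65,42),(548,178),37)]
a=fit([(l,onz('top',T(*p),z)) for l,p,z in t],'top')
b=fit([(l,onz('scene',S(*p),z)) for l,p,z in s],'scene')
for th,o,R in(a,b):
  print('fin',(onz('top',T(122,107),23)[:2]-o)@R,(onz('top',T(122,128),10)[:2]-o)@R,'scene',(onz('scene',S(113,440),20)[:2]-o)@R,
  'levertip',(onz('top',T(248,337),48)[:2]-o)@R,'ptr',(onz('top',T(209,145),14)[:2]-o)@R)
  for L in((-118,0),(127,0)): print(L,o+R@L)
```

```text
top th 1.6899 o [524.2 -55.3] res [[-2.7, -0.0], [3.4, 2.5], [2.5, -1.0], [-3.2, -2.3], [0.6, -0.0], [0.6, 0.3], [-1.2, 2.6], [-0.1, -2.0]]
scene th 1.6696 o [520.  -51.7] res [[-2.5, 0.3], [-4.6, 1.7], [-8.8, 4.0], [-9.1, -7.3], [0.6, 6.0], [10.9, -0.1], [13.5, -4.7]]
fin [ 189.  -108.6] [ 192.5 -100. ] scene [189.7 -97.7] levertip [133.8  25.1] ptr [146.8 -83.4]
(-118, 0) [ 538.2 -172.5]
(127, 0) [509.1  70.8]
fin [ 187.1 -108.6] [190.4 -99.9] scene [187.6 -97.6] levertip [129.3  24. ] ptr [144.4 -84.2]
(-118, 0) [ 531.6 -169.1]
(127, 0) [507.4  74.7]
```
Top fit decent but body corner residuals (rounded?) fine. Scene poorer (calibration, pixel picks). Orientation: body corners of the top: line (372,192)-(608,163) slope -0.123 ; camera rotation -0.0237/… rail slope: (38,148)->(400,97) -0.139. crossbar: (207,180)->(232,405) du/dv=.111 → 0.111. hmm, perspective of z same → 0.11. th = pi/2+.12ish ±: camera: image right = world (-.0237,-.9997); image direction of leg: left, slightly down... th=1.69 => 0.119 rad. Good.

Units first: shifts go in units of 100 mm and turns go in units of 0.1 rad. So -32 mm is -0.32, 20 mm is 0.2, -0.143 rad is -1.43.

>>> nudge_tcp(
  increments=[
    {"aperture":0, "dx":0.2, "dy":-0.32},
    {"aperture":0, "dx":0.2, "dy":-0.32},
    {"aperture":0, "dx":0.2, "dy":-0.32},
    {"aperture":0, "dx":0.2, "dy":-0.32},
    {"aperture":0, "dx":0.2, "dy":-0.32},
    {"aperture":0, "dx":0.2, "dy":-0.32},
    {"aperture":0, "spin":-1.43},
    {"aperture":0, "spin":-1.43},
  ],
  clamp_n=20,
)

```text
t: 0.9
tcp_pos: [251.1, -281.1, 235.7]
eef_rot: [2.953, 1.072, 0.0]
force: [-0.4, 0.2, 0.1]
grip_width: 33.6
finger_force: 0.0
```

>>> nudge_tcp(
  increments=[
    {"aperture":0, "spin":-1.43},
    {"aperture":0, "spin":-1.43},
    {"aperture":0, "spin":-1.43},
    {"aperture":0, "spin":-1.43},
    {"aperture":0, "spin":-1.43},
    {"aperture":0, "spin":-1.43},
    {"aperture":0, "spin":-1.43},
    {"aperture":0},
  ],
)

```text
t: 1.7
tcp_pos: [250.9, -281.9, 235.5]
eef_rot: [-2.081, -2.353, -0.0]
force: [-0.1, -0.8, 0.1]
grip_width: 0.5
finger_force: 0.0
```

Add to h.py:
```python
TH=1.6899;O=np.array([524.2,-55.3]);R2=np.array([[np.cos(TH),-np.sin(TH)],[np.sin(TH),np.cos(TH)]])
def state():
    from scipy.spatial.transform import Rotation as Ro
    o=robot.get_obs();X=Ro.from_rotvec(o['eef_rot']).as_matrix()
    print('t',o['t'],'stand xy',(o['tcp_pos'][:2]-O)@R2,'z',o['tcp_pos'][2],'yaw err',np.arctan2(X[1,0],X[0,0])-TH,'tilt',X[:,2],'F stand',np.r_[o['force'][:2]@R2,o['force'][2]],'w',o['grip_width'],o['finger_force'])
    return o,X
def delta(L,z):
    o,X=state(); W=np.r_[O+R2@np.array(L),z]; print('tool delta',X.T@(W-o['tcp_pos']))
```

```bash
python3 -c "
from h import *
delta((-117,0),90)"
```

```text
t 1.7 stand xy [-192.52932248  298.25386096] z 235.48992834822317 yaw err 0.0030589117530175347 tilt [-2.13659480e-04  2.77992532e-04 -9.99999939e-01] F stand [-0.77618017  0.20265793  0.12491897] w 0.48052007777894074 0.0
tool delta [ 74.57270318 298.50942707 145.45926327]
```

>>> nudge_tcp(
  increments=[
    {"aperture":0, "dx":0.107, "dy":0.426},
    {"aperture":0, "dx":0.107, "dy":0.426},
    {"aperture":0, "dx":0.107, "dy":0.426},
    {"aperture":0, "dx":0.107, "dy":0.426},
    {"aperture":0, "dx":0.107, "dy":0.426},
    {"aperture":0, "dx":0.107, "dy":0.426},
    {"aperture":0, "dx":0.107, "dy":0.426},
    {"aperture":0},
  ],
)

```text
t: 2.5
tcp_pos: [541.3, -170.1, 234.9]
eef_rot: [2.086, 2.349, 0.001]
force: [-1.1, 1.2, -0.7]
grip_width: 0.5
finger_force: 0.0
```

>>> nudge_tcp(
  increments=[
    {"aperture":0, "dz":0.4},
    {"aperture":0, "dz":0.4},
    {"aperture":0, "dz":0.4},
    {"aperture":0, "dz":0.25},
    {"aperture":0},
  ],
)

```text
t: 3.0
tcp_pos: [535.9, -171.4, 87.5]
eef_rot: [-2.085, -2.342, 0.003]
force: [0.2, 0.2, 1.0]
grip_width: 0.6
finger_force: 0.0
```

Run:
```python
from h import *
delta((-117,0),43)
n=[cv2.cvtColor(robot.grab_frame(k),cv2.COLOR_RGB2BGR) for k in('top','scene')]
a=cv2.resize(n[0][180:280,230:330],(400,400),interpolation=3);b=cv2.resize(n[1][170:270,240:340],(400,400),interpolation=3)
cv2.imwrite('pics/p2.png',np.hstack([a,b]))
```

```text
t 3.0 stand xy [-116.69989457    2.20166364] z 87.54318587663856 yaw err -0.0027914887980382552 tilt [-0.00579637  0.00236614 -0.9999804 ] F stand [ 0.19612929 -0.22625022  0.98608329] w 0.5914733684716037 0.0
tool delta [-0.428605    2.44666689 44.52934889]
```

View pics/p2.png

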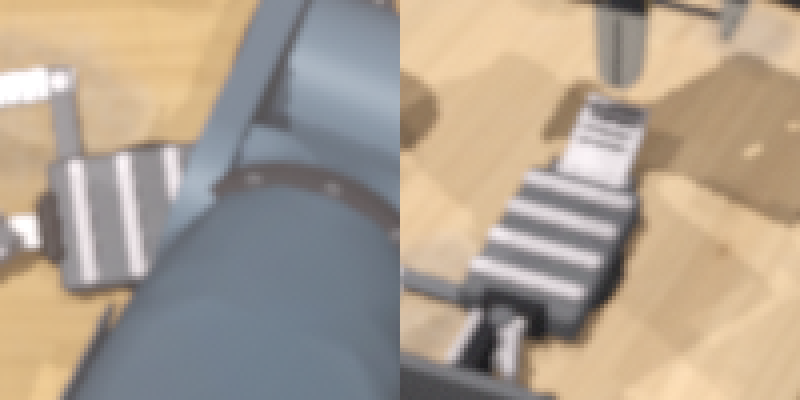

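Scene crop: fingertips (620,88) stand over the pedal's outer half (pedal end ≈(615,100)), centred. Pressing.

To row units: 12 mm is 0.12, 8 mm is 0.08.

>>> nudge_tcp(
  increments=[
    {"aperture":0, "dy":0.02, "dz":0.15},
    {"aperture":0, "dz":0.12},
    {"aperture":0, "dz":0.08},
    {"aperture":0, "dz":0.06},
    {"aperture":0, "dz":0.03},
    {"aperture":0},
  ],
)

```text
t: 3.7
tcp_pos: [540.6, -172.4, 46.7]
eef_rot: [2.083, 2.349, -0.0]
force: [-1.0, -4.8, 5.4]
grip_width: 0.4
finger_force: 3.0
```

```bash
python3 -c "
from h import *
state()"
```

```text
t 3.7 stand xy [-118.23165934   -2.37782273] z 46.73731709252321 yaw err 0.0008380516820063466 tilt [ 0.00119711 -0.00110589 -0.99999867] F stand [-4.66868974  1.53638583  5.41824476] w 0.36806078690290933 3.010077850703965
```

To row units: 3 mm is 0.03, 2 mm is 0.02.

>>> nudge_tcp(
  increments=[
    {"aperture":0, "dz":0.03},
    {"aperture":0, "dz":0.02},
    {"aperture":0},
    {"aperture":0},
  ],
)

```text
t: 4.1
tcp_pos: [540.7, -172.6, 43.3]
eef_rot: [2.083, 2.349, -0.0]
force: [-6.1, -3.4, 21.2]
grip_width: 0.2
finger_force: 10.8
```

>>> nudge_tcp(
  increments=[
    {"aperture":0, "dz":0.02},
    {"aperture":0},
    {"aperture":0},
    {"aperture":0},
  ],
)

```text
t: 4.5
tcp_pos: [540.9, -172.7, 42.8]
eef_rot: [2.082, 2.349, 0.0]
force: [-12.2, -1.3, 40.4]
grip_width: 0.0
finger_force: 20.1
```

```bash
python3 -c "
from h import *
print(onz('scene',(168,247),0),onz('scene',(220,207),0))"
```

```text
[765.40328302 116.9900368    0.        ] [ 7.34067326e+02 -8.26084874e+01  1.13686838e-13]
```

>>> nudge_tcp(
  increments=[
    {"aperture":0, "dz":-0.3},
    {"aperture":0, "dz":-0.4},
    {"aperture":0, "dz":-0.4},
    {"aperture":90, "dx":0.4},
    {"aperture":93, "dx":0.4},
    {"aperture":93, "dx":0.4},
    {"aperture":93, "dx":0.4},
    {"aperture":93, "dx":0.4},
  ],
)

```text
t: 5.3
tcp_pos: [515.5, 28.4, 149.4]
eef_rot: [-2.084, -2.35, 0.0]
force: [0.3, 0.5, 0.4]
grip_width: 35.8
finger_force: 0.0
```

>>> nudge_tcp(
  increments=[
    {"aperture":93, "dx":0.4},
    {"aperture":93},
    {"aperture":93},
    {"aperture":93},
  ],
)

```text
t: 5.7
tcp_pos: [511.4, 65.8, 149.5]
eef_rot: [-2.085, -2.35, 0.0]
force: [0.3, 0.1, -0.4]
grip_width: 67.8
finger_force: 0.0
```

Run:
```python
from h import *
delta((125,0),75)
n=[cv2.cvtColor(robot.grab_frame(k),cv2.COLOR_RGB2BGR) for k in('top','scene')]
a=cv2.resize(n[0][180:280,165:265],(400,400),interpolation=3);b=cv2.resize(n[1][190:290,190:290],(400,400),interpolation=3)
cv2.imwrite('pics/p3.png',np.hstack([a,b]))
```

```text
t 5.7 stand xy [121.77520012  -1.7113808 ] z 149.45847936204663 yaw err 0.000247615778313115 tilt [-2.89475550e-04 -1.04939645e-04 -9.99999953e-01] F stand [ 0.03896864 -0.26650225 -0.39675693] w 67.84622778256899 0.0
tool delta [ 3.23041522 -1.6882513  74.45876397]
```

View pics/p3.png

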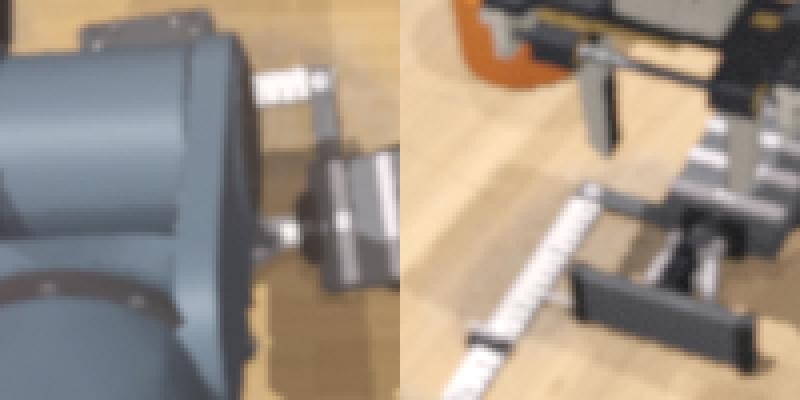

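Scene crop: fingers straddle the leg, open lever at crop (710,265), pointer (565,300), marker (490,340); lowering to above crossbar level, slightly toward the stand.

>>> nudge_tcp(
  increments=[
    {"aperture":93, "dx":-0.05, "dz":0.35},
    {"aperture":93, "dx":-0.05, "dz":0.35},
    {"aperture":93},
    {"aperture":93},
    {"aperture":93},
  ],
)

```text
t: 6.3
tcp_pos: [513.6, 56.5, 81.3]
eef_rot: [2.084, 2.349, 0.002]
force: [-0.2, 0.4, 0.5]
grip_width: 92.8
finger_force: 0.0
```

Run:
```python
from h import *
state()
f=cv2.cvtColor(robot.grab_frame('scene'),cv2.COLOR_RGB2BGR)
cv2.imwrite('pics/p4.png',cv2.resize(f[195:295,190:310],(720,600),interpolation=3))
print(proj('scene',[np.r_[O+R2@[112,s*46],62] for s in(-1,1)]))
```

```text
t 6.3 stand xy [112.26725466  -2.71391589] z 81.25388666881317 yaw err 0.0004932491473041978 tilt [ 2.28988861e-03  8.26502164e-05 -9.99997375e-01] F stand [0.40917826 0.12942379 0.4698227 ] w 92.7680094442716 0.0
[[243.79053925 244.95446696]
 [278.51389056 255.23027563]]
```

View pics/p4.png

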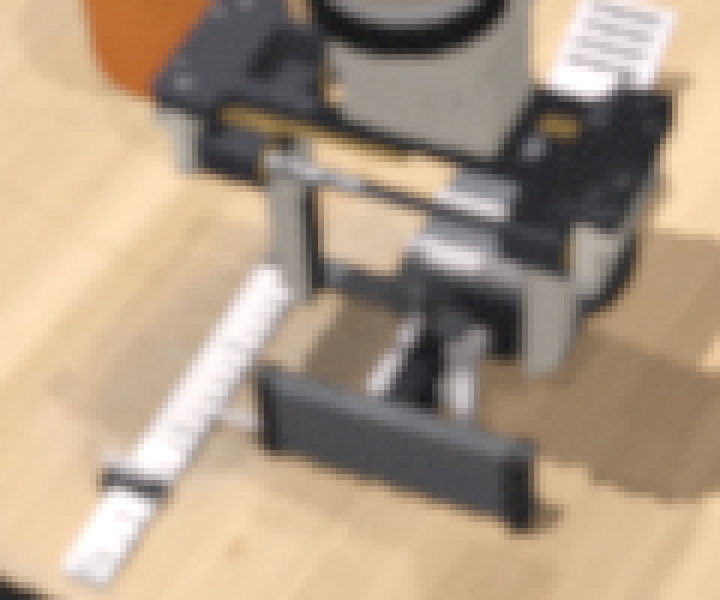

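The scene crop (6x) shows fingertips at (290,295) and (550,375) straddling cheek and lever; crossbar top edge (262,370)–(530,440), pointer (225,418), marker fin (138,480). Checking relative offsets.

Run:
```python
from h import *
S=lambda u,v:(190+(u+.5)/6-.5,195+(v+.5)/6-.5)
q=lambda u,v,z:((onz('scene',S(u,v),z)[:2]-O)@R2).round(1)
print('tips',q(290,297,64),q(550,375,64),'bar',q(262,372,50),q(530,440,50),'ptr root',q(255,425,14),'ptr',q(216,415,14),'fin',q(103,472,20),q(170,487,20),q(138,470,23))
```

```text
tips [116.3 -59.8] [116.8  55. ] bar [146.7 -58.8] [139.9  55.6] ptr root [146.4 -65.4] ptr [147.5 -83. ] fin [ 196.5 -109. ] [193.2 -80. ] [192.3 -94.8]
```

To row units: -2 mm is -0.02, 20 mm is 0.2.

>>> nudge_tcp(
  increments=[
    {"aperture":93, "dy":-0.02, "dz":0.2},
    {"aperture":93, "dz":0.17},
    {"aperture":93, "dz":0.12},
    {"aperture":93},
    {"aperture":93},
  ],
)

```text
t: 6.85
tcp_pos: [511.0, 56.4, 31.3]
eef_rot: [2.084, 2.35, 0.001]
force: [0.3, -0.1, 0.5]
grip_width: 93.0
finger_force: 0.0
```

```bash
python3 -c "
from h import *
state()"
```

```text
t 6.85 stand xy [112.51291283  -0.18751453] z 31.32541985141221 yaw err 0.000924068497682784 tilt [ 7.37610897e-04  3.85260125e-05 -9.99999727e-01] F stand [-0.14599289 -0.26939424  0.46363555] w 93.03996188156171 0.0
```

To row units: 10 mm is 0.1, 8 mm is 0.08.

>>> nudge_tcp(
  increments=[
    {"aperture":93, "dx":0.1},
    {"aperture":93, "dx":0.08},
    {"aperture":93, "dx":0.08},
    {"aperture":93, "dx":0.08},
    {"aperture":93, "dx":0.08},
    {"aperture":93, "dx":0.08},
    {"aperture":93, "dx":0.05},
    {"aperture":93},
  ],
)

```text
t: 7.65
tcp_pos: [504.2, 111.7, 31.0]
eef_rot: [2.083, 2.351, 0.001]
force: [0.7, -4.4, 2.5]
grip_width: 92.7
finger_force: 2.4
```

Run:
```python
from h import *
state()
f=cv2.cvtColor(robot.grab_frame('scene'),cv2.COLOR_RGB2BGR)
cv2.imwrite('pics/p5.png',cv2.resize(f[225:300,190:290],(800,600),interpolation=3))
```

```text
t 7.65 stand xy [ 1.68167589e+02 -8.25497905e-03] z 31.043735661688117 yaw err 0.0018598985088134068 tilt [ 9.23977637e-04 -1.92707278e-04 -9.99999555e-01] F stand [-4.44712348 -0.21212006  2.45725553] w 92.66268610258605 2.4430676735937595
```

View pics/p5.png

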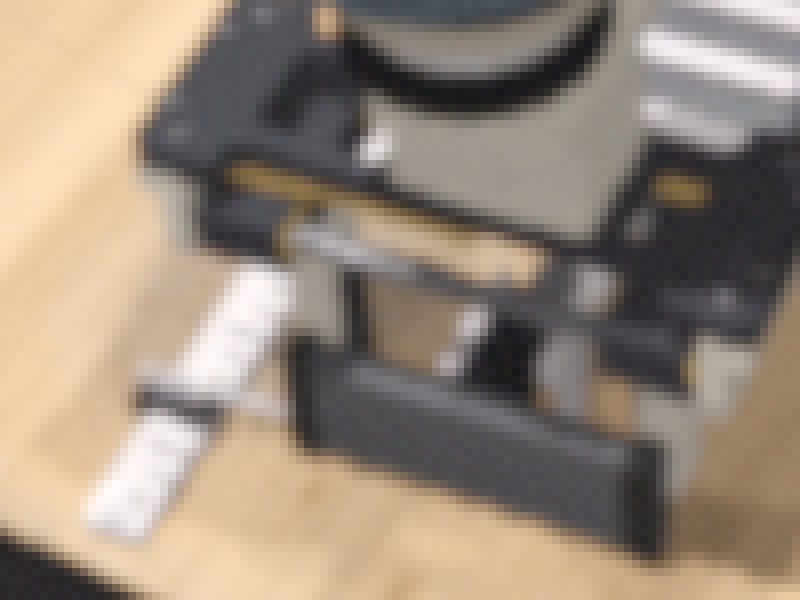

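8x crop: pointer runs (290,410)→(235,395), saddle (140–220, 400), fin top edge ≈(142,372), crossbar top (300,345)–(655,440). Measuring remaining distance.

Run:
```python
from h import *
S=lambda u,v:(190+(u+.5)/8-.5,225+(v+.5)/8-.5)
q=lambda u,v,z:((onz('scene',S(u,v),z)[:2]-O)@R2).round(1)
print('ptr',q(290,413,14),q(260,404,14),q(235,397,14),'bar',q(310,345,50),q(650,440,50))
print('fin', q(145,372,23),q(142,390,12),q(215,408,12),q(180,400,12),'rail end',q(85,515,8),q(150,540,8))
c=[proj('scene',[np.r_[O+R2@[x,-85],14],np.r_[O+R2@[x,-96],23],np.r_[O+R2@[x,-106],23],np.r_[O+R2@[x,-86],23]]) for x in(183,190,194)]
for k in c: print(((k+.5-[190,225])*8).round().tolist())
```

```text
ptr [183.1 -64.3] [183.3 -74.4] [183.8 -82.8] bar [182.8 -54. ] [178.5  53.5]
fin [ 191.6 -108.7] [ 190.7 -111.8] [188.5 -87.5] [189.8 -99. ] rail end [ 237.1 -106.4] [237.9 -83.7]
[[230.0, 394.0], [195.0, 364.0], [167.0, 355.0], [224.0, 374.0]]
[[220.0, 410.0], [185.0, 381.0], [156.0, 371.0], [214.0, 390.0]]
[[214.0, 420.0], [178.0, 390.0], [149.0, 381.0], [207.0, 400.0]]
```

>>> nudge_tcp(
  increments=[
    {"aperture":93, "dx":0.04},
    {"aperture":93, "dx":0.03},
    {"aperture":93},
    {"aperture":93},
  ],
)

```text
t: 8.1
tcp_pos: [503.4, 117.8, 30.9]
eef_rot: [2.083, 2.35, 0.0]
force: [0.6, -5.6, 5.1]
grip_width: 93.1
finger_force: 2.6
```

Run:
```python
from h import *
state()
f=np.mean([robot.grab_frame('scene') for _ in range(4)],0).astype(np.uint8)[:,:,::-1]
a=cv2.resize(f[260:295,198:238],(800,600) if 0 else (640,560),interpolation=3)
cv2.imwrite('pics/p6.png',a)
```

```text
t 8.1 stand xy [1.74369069e+02 3.62931675e-02] z 30.94012304183484 yaw err 0.0011812853036412552 tilt [ 6.73082018e-04 -1.90697381e-04 -9.99999755e-01] F stand [-5.61717202  0.0703652   5.0890473 ] w 93.10230068957212 2.574651315808296
```

View pics/p6.png

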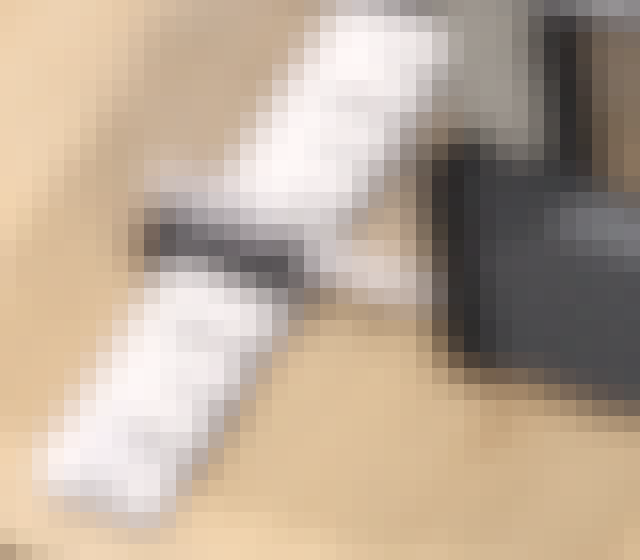

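16x crop: pointer (410,300)→(335,265); marker light fin strip from (160,170) to (320,230), dark saddle band (150,235)–(300,275).

Run:
```python
from h import *
S=lambda u,v:(198+(u+.5)/16-.5,260+(v+.5)/16-.5)
q=lambda u,v,z:((onz('scene',S(u,v),z)[:2]-O)@R2).round(1).tolist()
print('ptr',q(415,295,14),q(340,265,14))
for z in(8,23): print(z,'fin top L',q(155,168,z),'R',q(325,225,z),'dark top',q(155,210,z),q(300,250,z),'dark bottom',q(155,258,z),q(295,290,z))
c=lambda x,y,z:((proj('scene',[np.r_[O+R2@[x,y],z]])[0]+.5-[198,260])*16).round().tolist()
for x in(188,190,192,194): print(x,'top',c(x,-106,23),c(x,-86,23),'ptr',c(x,-85,14),c(x,-70,14))
b=robot.grab_frame('top'); print(b[200:212,190:215].mean(2).astype(int))
```

```text
ptr [190.2, -67.0] [189.2, -80.4]
8 fin top L [178.7, -119.2] R [178.9, -89.1] dark top [186.2, -115.1] [184.8, -90.4] dark bottom [194.6, -110.5] [192.1, -87.4]
23 fin top L [189.1, -111.4] R [189.4, -81.8] dark top [196.5, -107.3] [195.1, -83.1] dark bottom [204.8, -102.8] [202.3, -80.1]
188 top [190.0, 173.0] [305.0, 211.0] ptr [318.0, 251.0] [405.0, 280.0]
190 top [184.0, 183.0] [299.0, 221.0] ptr [311.0, 260.0] [399.0, 289.0]
192 top [177.0, 192.0] [293.0, 230.0] ptr [305.0, 270.0] [393.0, 299.0]
194 top [171.0, 201.0] [287.0, 240.0] ptr [299.0, 279.0] [387.0, 308.0]
[[120 118 117 125 130 119 115 114 112 112 112 107 105 120 142 153 154 155
  157 160 165 175 183 186 186]
 [119 118 118 118 120 118 115 112 114 114 110 107 103 117 147 170 181 183
  187 193 202 216 227 230 230]
 [120 120 119 118 118 117 114 115 124 124 113 109 102 112 157 201 224 230
  231 232 235 241 246 248 248]
 [119 119 120 119 117 116 113 116 123 124 117 111 102 101 148 206 239 248
  249 249 249 250 251 251 252]
 [119 118 118 118 117 116 116 118 122 122 121 115 101  92 131 198 238 251
  252 252 252 251 251 252 252]
 [117 115 113 114 117 121 122 123 124 125 123 117 101  88 119 186 232 248
  251 252 252 249 247 252 252]
 [114 112 109 111 118 124 124 126 126 126 125 117  99  89 105 161 213 235
  241 250 251 243 238 250 251]
 [116 115 110 111 122 125 126 126 127 126 125 116  98  91  96 125 176 208
  228 246 247 233 224 240 242]
 [121 120 113 114 123 127 126 126 126 126 124 114  97  93  93  94 128 172
  208 227 224 206 193 205 205]
 [126 124 115 114 123 126 126 126 127 126 124 113  95  93  93  82  90 127
  167 185 181 168 161 165 163]
 [131 127 117 114 123 126 126 126 127 126 123 112  94  93  90  79  75  98
  132 151 153 153 155 156 156]
 [134 130 120 117 123 126 126 126 127 126 123 110  92  93  92  79  72  86
  119 145 154 155 156 156 158]]
```

The pointer sits at ≈189.7 and the fin at ≈190 (both views), so within about 1 mm. The fingers leave the 1.5 mm thicker rubber ends as they close, so I add ~2 mm of draw during the close.

>>> nudge_tcp(
  increments=[
    {"aperture":93, "dx":0.005},
    {"aperture":93},
    {"aperture":93},
    {"aperture":70},
    {"aperture":50, "dx":0.005},
    {"aperture":40, "dx":0.01},
    {"aperture":30},
    {"aperture":20},
  ],
  clamp_n=20,
)

```text
t: 9.15
tcp_pos: [501.7, 119.5, 30.2]
eef_rot: [-2.082, -2.35, 0.004]
force: [-4.1, -6.0, -0.1]
grip_width: 57.6
finger_force: 2.6
```

>>> nudge_tcp(
  increments=[
    {"aperture":0},
    {"aperture":0},
    {"aperture":0},
    {"aperture":0},
    {"aperture":0},
    {"aperture":0},
    {"aperture":0},
  ],
)

```text
t: 9.85
tcp_pos: [502.9, 119.7, 30.4]
eef_rot: [2.084, 2.351, -0.001]
force: [2.8, -4.6, -4.9]
grip_width: 27.8
finger_force: 22.0
```

Run:
```python
from h import *
state()
f=np.mean([robot.grab_frame('scene') for _ in range(4)],0).astype(np.uint8)[:,:,::-1]
cv2.imwrite('pics/p7.png',np.hstack([cv2.resize(f[260:295,198:238],(400,350),interpolation=3),cv2.resize(f[230:300,205:285],(400,350),interpolation=3)]))
```

```text
t 9.85 stand xy [176.25314682   0.33609826] z 30.350986541736972 yaw err 0.0012212832245284133 tilt [-1.11568361e-04 -3.53835902e-04 -9.99999931e-01] F stand [-4.85878453 -2.23416735 -4.88059397] w 27.787676766325944 21.962127182632685
```

View pics/p7.png

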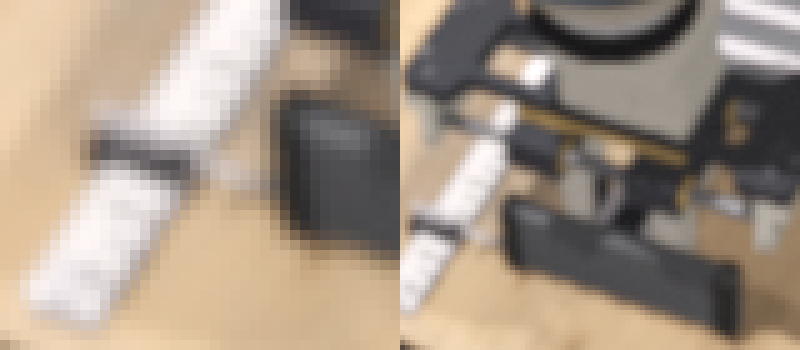

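Fingers shut at 27.8 mm with 22 N; the pointer (265,185)→(210,165) is in the same place relative to the fin as before, i.e. ≈190. I'll hold briefly, then hand in.

>>> nudge_tcp(
  increments=[
    {"aperture":0},
    {"aperture":0},
    {"aperture":0},
    {"aperture":0},
    {"aperture":0},
  ],
)

```text
t: 10.55
tcp_pos: [502.9, 119.7, 30.3]
eef_rot: [2.084, 2.351, -0.001]
force: [2.7, -4.7, -3.8]
grip_width: 27.4
finger_force: 22.0
```

Run:
```python
from h import *
state(); print(robot.job_done())
```

```text
t 10.55 stand xy [176.24710376   0.34337662] z 30.348206097702093 yaw err 0.0011827582512087265 tilt [-1.42078799e-04 -3.63909197e-04 -9.99999924e-01] F stand [-4.97859622 -2.0841729  -3.83812094] w 27.37174430248613 21.960643278434873
the job is handed in; nothing more can be done
None
```

I handed the job in at 10.6 s without being told the verdict: the pedal was pressed to its stop, the leg is drawn to within about 1 mm of the marker by the camera measurements, and the lever is squeezed shut at 27.4 mm opening with 22 N and still held; nothing was seen or felt to touch the things standing around, though I did not measure them again.

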